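Tip the standing parts cases onto their bases

ROBOT

A 7-joint arm with a two-finger parallel gripper is mounted at the origin on a cart in front of the work surface, level with it; the furniture and walls round the work are solid. World frame = base frame: x ahead of the robot, y to its left, z up, the work surface at z = 0. Lengths are in m, angles in degrees, forces in N, time in s.
With the tool pointing down it reaches from about 0.425 to 0.875 m from the base axis. Payload 4.7 kg.
Tool frame: the origin (TCP) lies between the finger pads; the fingertips stand 8 mm ahead of it and the grasp point (between the pads) lies 11 mm behind it (env.tip_extent is the distance from the TCP to the fingertips, in m); z points along the fingers, y is the line along which they close (so a half turn about z gives the same grasp; the last joint's range is limited). The gripper opens to 87 mm and grips with 3 to 60 N. Pads are 19 mm wide; open, the fingers measure 117 mm over their backs; the gripper's body (75 mm by 190 mm) begins 51 mm behind the grasp point.
Start: joints at [-68.577, 18.392, -4.016, 83.108, 1.295, 78.541, -3.26], TCP at [0.229, 0.608, 0.231] pointing down, gripper open.
Joint ranges: [-163.93, 163.93], [-17.29, 119.83], [-79.2, 71.16], [3.27, 140.29], [-89.18, 269.18], [5.43, 117.66], [-154.24, 154.24]. Speed limits (degrees/s): [147.25, 147.25, 180, 180, 180, 180, 180].

INTERFACE

Orientations are given as [roll, pitch, yaw] about the fixed x, y, z axes, in that order (R = Rz(yaw) Ry(pitch) Rx(roll)).
In Python, from cell import sensors, vision, workorder, env gives the robot as it stands.
- The arm moves only by the tool drive_tool, never from a script. Its argument "moves" is a list of rows, each an object of numbers: "x", "y", "z": the shift along the tool's x, y, z in mm; "rx", "ry", "rz": the turn, a rotation vector about the tool's x, y, z in rad; "fingers": the closure, from -1 (fully open) to 1 (shut). In form: [{"x": .., "y": .., "z": .., "rx": .., "ry": .., "rz": .., "fingers": ..}, ...]. A call has 1 to 20 rows; each row is the pose to reach, as a shift and turn from the pose commanded when the call began, along the tool's axes at that moment; what a row does not reach only later rows make up. A row lasts 1/8 s, in which the tool goes at most 62.5 mm and 10.7 degrees, less where a joint would pass 70% of its speed; a pose out of reach is approached as far as the arm can. A call with a gripper value outside its range is refused whole. The fingers move at their own pace and stop on an object; "force" is the grip in N (left out, the last holds). Time passes only in rows, so rows that repeat a pose let the fingers close. It gives the time, the measured TCP pose, the force, the opening and the grip force at its end, in the units of the state.
- sensors.get_obs(): the state, without advancing time (a new reading comes with each control period).
- vision.read_camera(name): name is "scene" or "top"; returns a dict with "image" (384x512x3 uint8, red, green, blue), "fx", "fy", "cx", "cy" (pixels), "R" (3x3) and "t" (3): a world point X has camera coordinates R X + t. Camera axes: x right, y down, z forward; pixel columns grow to the right and rows downward; lengths in m; the calibration is good to about 2 mm. A picture is of the moment at which its call begins. There is no depth.
- workorder.sign_off(): hands the job in; it is judged then, once.
The state is a dict: "time_s": time; "qpos": joint angles; "joint_velocities": joint speeds; "effort": joint torques, N m; "tool_pos": TCP position; "tool_rot": TCP orientation; "force": force on the tool from outside, world axes, zero at the start; "wrist_torque": the same for the moment, N m; "grip_width": finger opening in m; "grasp_force": force on a finger pad.
Only numpy, scipy, OpenCV 4.12 (cv2) and the standard library are available. Lean on these libraries where they do the work, as an engineer would, in place of code of your own. Each camera call takes 0.05 s, during which the arm holds its last target. There are 200 camera calls.

TASK

Two small green parts cases were left standing on end on the bench, one with its lid toward the robot and one with its lid away from it. Push each one gently over with the fingertips, about where it stands, so that it lies flat on its base with the lid up and can be opened. Do not pinch, lift, carry or shove the cases along, and leave the tools and tube parts round them where they are.

Things in the scene. Friction and masses are not known exactly. Their poses are not given: they have to be found in the camera images.
- case_a: shut parts case, green with grey see-through lid, 75 x 110 x 28.5 mm (body x, y, z), 0.15-0.31 kg. Origin: centre of its base; z out through the lid (face at 28.5 mm), y along its length (ends +-55 mm), x to the hinges. Starts standing on a short end (y upright, top at 110 mm), lid facing toward the robot (-x) within 0.45 rad. Topples past a 15 degree lean. Lying right: z up, origin at 0.
- case_b: shut parts case, green with grey see-through lid, 75 x 110 x 28.5 mm (body x, y, z), 0.15-0.31 kg. Origin: centre of its base; z out through the lid (face at 28.5 mm), y along its length (ends +-55 mm), x to the hinges. Starts standing on a short end (y upright, top at 110 mm), lid facing away from the robot (+x) within 0.45 rad. Topples past a 15 degree lean. Lying right: z up, origin at 0.
- deburr_tool: deburring tool with yellow handle, 137 x 17 x 17 mm, lying on the bench; origin under its middle; bystander
- tube_12: white moulded tube, 167 x 31 x 30 mm, lying at the front of the bench; origin under its middle; bystander
- cap_2: white round tube cap, 34 mm wide, 11 mm high, behind the clamp; origin under its centre; bystander
- nippers: black-handled nippers, 138 x 54 x 14 mm, lying at the back right; origin under the middle; bystander
Mind the look-alikes: they are no part of the job. What is shaped like the case_b but orange or pink is not meant.

How it is judged (in metres and radians):
At the end, for the whole second after the job is handed in: Both cases lie at rest flat on their bases on the bench, lid up (within 0.1 rad, base within 8 mm of the bench), each case's origin at most 140 mm from its starting position (tipping alone moves it about 78 mm), and no bystander has moved more than 30 mm (angle between each of case_a, case_b's own z axis and vertical below 0.1 rad and height (world z) of each of case_a, case_b below 0.008 m and distance of each of case_a, case_b from where it was at the start of the episode below 0.14 m and linear speed of each of case_a, case_b below 0.02 m/s and angular speed of each of case_a, case_b below 0.2 rad/s and distance of each of deburr_tool, tube_12, cap_2, nippers from where it was at the start of the episode below 0.03 m); the robot touches nothing.
It fails at once if a case is lifted off the bench (origin above 75 mm) (height (world z) of any of case_a, case_b above 0.075 m).
It fails at once if a case is carried or shoved along (origin more than 160 mm from its start) (distance of any of case_a, case_b from where it was at the start of the episode above 0.16 m).
It fails at once if a case is pinched or pushed hard (more than 15 N from the fingers) (contact force between the fingers and case_a above 15 N or contact force between the fingers and case_b above 15 N).
It fails at once if a bystander is disturbed (moved more than 30 mm) (distance of any of deburr_tool, tube_12, cap_2, nippers from where it was at the start of the episode above 0.03 m).
It also fails if it takes over 38 s, if anything falls off the work surface, if the arm or the gripper's body presses on something with over 40 N, if the wrist force passes 120 N, or if a joint passes its speed limit or range.

## Working session

There is one attempt and no reset: what is moved stays moved. The work goes in short steps, Python scripts to look and compute and a tool call to move; the robot and the scene stay as the last step left them, time stands still between calls to the robot, and variables do not carry over. Pictures are saved under pics/ and viewed, at most 10 in all, crops included, and the job is handed in when it is done.

Besides the shell and the picture viewer there is one more tool, called after "Emit:" by a JSON object that holds its "fn" and its "kwargs". drive_tool: Moves the arm, as the interface text tells. Its arguments: {"type":"object","properties":{"moves":{"type":"array"},"force":{"type":"number"}},"required":["moves"]}

```bash
mkdir -p pics; cat > h.py <<'E'
import numpy as np, cv2
from cell import sensors, vision, workorder, env
def cam(n):
    c=vision.read_camera(n); c['R']=np.array(c['R']); c['t']=np.array(c['t']); return c
def ray(c,u,v,z):
    d=c['R'].T@np.array([(u-c['cx'])/c['fx'],(v-c['cy'])/c['fy'],1.]); o=-c['R'].T@c['t']
    return o+d*(z-o[2])/d[2]
def proj(c,X):
    p=c['R']@np.array(X)+c['t']; return np.array([c['fx']*p[0]/p[2]+c['cx'],c['fy']*p[1]/p[2]+c['cy']])
def save(c,f): cv2.imwrite('pics/'+f,cv2.cvtColor(np.asarray(c['image']),cv2.COLOR_RGB2BGR))
E
python3 - <<'E'
from h import *
for n in('scene','top'):
    c=cam(n); save(c,n+'0.png'); print(n,c['fx'],c['cx'],c['cy'],-c['R'].T@c['t'],c['R'].round(3).tolist())
o=sensors.get_obs(); print({k:np.round(o[k],3) for k in('time_s','qpos','tool_pos','tool_rot','force','grip_width')})
E
```

```text
scene 363.1659721967613 257.429769974526 195.2140661384291 [-0.29430438 -0.35570273  0.84083212] [[0.441, -0.897, -0.018], [-0.591, -0.275, -0.758], [0.676, 0.345, -0.652]]
top 406.6212993409093 255.85853459877904 190.67394397698644 [0.40149438 0.06802712 1.10056965] [[-0.013, -1.0, -0.021], [-0.992, 0.016, -0.126], [0.126, 0.019, -0.992]]
{'time_s': np.float64(0.1), 'qpos': array([-68.578,  18.435,  -4.015,  83.167,   1.296,  78.54 ,  -3.261]), 'tool_pos': array([0.229, 0.608, 0.23 ]), 'tool_rot': array([-1.79903e+02,  7.00000e-03,  1.59387e+02]), 'force': array([ 0.967, -0.576, -0.372]), 'grip_width': np.float64(0.087)}
```

```bash
ls . pics
```

```text
.:
h.py
pics

pics:
scene0.png
top0.png
```

View pics/scene0.png

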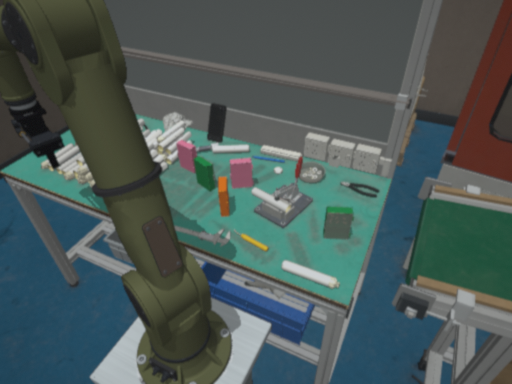

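View pics/top0.png

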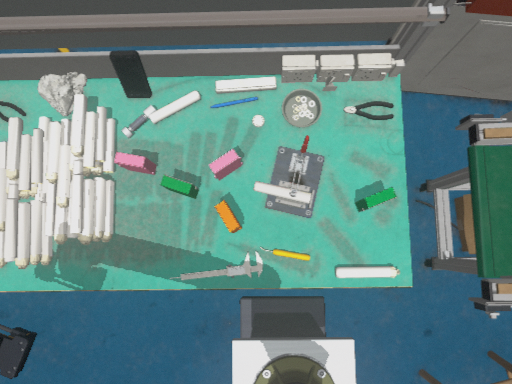

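Candidates for the cases (scene / top pixels): green (205,172)/(179,187), showing its green base to the robot, so case_b. Green with grey lid toward the robot (338,222)/(377,199), so case_a. Look-alikes are pink (186,155)/(134,162), pink (241,173)/(226,163) and orange (223,196)/(228,217), none of them wanted. A close crop will check the choice.

```bash
python3 - <<'E'
from h import *
S=cam('scene');T=cam('top')
tiles=[]
for c,b in((S,(175,140)),(S,(305,190)),(T,(145,155)),(T,(345,165))):
    im=np.asarray(c['image'])[b[1]:b[1]+64,b[0]:b[0]+66,::-1]
    tiles.append(cv2.resize(im,None,fx=4.5,fy=4.5,interpolation=cv2.INTER_CUBIC))
cv2.imwrite('pics/crop1.png',np.vstack([np.hstack(tiles[:2]),np.hstack(tiles[2:])]))
for n,c in(('scene',S),('top',T)):
    im=np.asarray(c['image']); hsv=cv2.cvtColor(im,cv2.COLOR_RGB2HSV)
    m=cv2.inRange(hsv,(50,150,40),(75,255,255))
    k,l,st,ce=cv2.connectedComponentsWithStats(m)
    for i in range(1,k):
        if st[i,4]>60:
            cn=np.argwhere(l==i)[:,::-1].astype(np.float32); r=cv2.minAreaRect(cn)
            print(n,st[i],ce[i].round(1),cv2.boxPoints(r).round(1).tolist())
print(hsv[187,179],hsv[199,377],hsv[140,180])
E
```

```text
scene [195 157  19  33 382] [203.6 172.4] [[194.5, 157.39999389648438], [209.0, 155.3000030517578], [213.8000030517578, 188.3000030517578], [199.1999969482422, 190.39999389648438]]
scene [327 207  26   6 119] [339.1 209.4] [[326.79998779296875, 211.0], [327.1000061035156, 206.1999969482422], [352.20001220703125, 207.60000610351562], [351.8999938964844, 212.39999389648438]]
top [161 176  31  19 307] [176. 185.] [[160.0, 186.0], [163.39999389648438, 175.5], [191.5, 184.39999389648438], [188.10000610351562, 194.89999389648438]]
top [362 188  34  20 318] [379.3 197.2] [[360.5, 199.3000030517578], [391.5, 186.39999389648438], [395.5, 196.0], [364.5, 209.0]]
[ 72 194 167] [ 74 218 164] [ 81  92 188]
```

View pics/crop1.png

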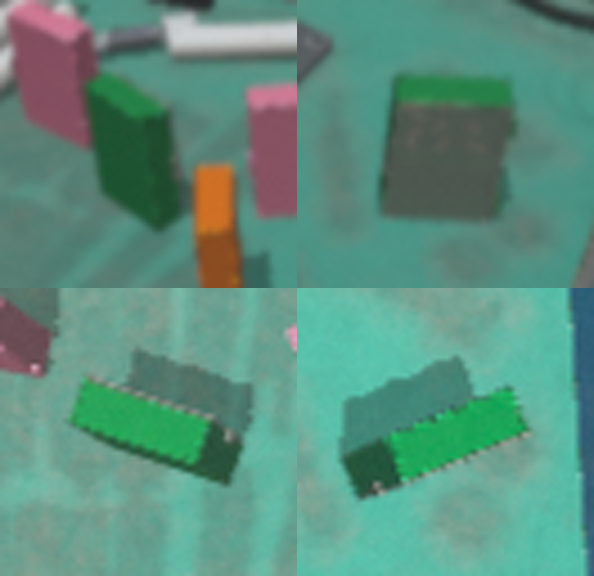

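The crop shows that case_b (upper left) has a plain dark green base toward the robot, so its lid is away. case_a (upper right) has its grey lid toward the robot. The lower tiles show their bright top ends at about (176,184) and (379,197) in the top view. Next I measure the top faces from both views.

```bash
python3 - <<'E'
from h import *
C={'scene':cam('scene'),'top':cam('top')}
win={('top','a'):(350,175,400,215),('top','b'):(150,165,200,205),('scene','a'):(320,200,358,225),('scene','b'):(190,150,222,195)}
R={}
for (n,k),(x0,y0,x1,y1) in win.items():
    c=C[n]; im=np.asarray(c['image'])[y0:y1,x0:x1]; hsv=cv2.cvtColor(im,cv2.COLOR_RGB2HSV)
    thr=115 if n=='scene' else 130
    m=cv2.inRange(hsv,(50,150,thr-0),(76,255,255)) if n=='top' else cv2.inRange(hsv,(50,150,100),(76,255,255))
    kk,l,st,ce=cv2.connectedComponentsWithStats(m); i=1+np.argmax(st[1:,4])
    r=cv2.minAreaRect(np.argwhere(l==i)[:,::-1].astype(np.float32)); p=cv2.boxPoints(r)+[x0,y0]
    R[n,k]=ce[i]+[x0,y0]; print(n,k,st[i,4],R[n,k].round(1),p.round(1).tolist())
    if n=='top':
        w=np.array([ray(c,*q,.11)[:2] for q in p]); print((w*1000).round(0).tolist(), np.linalg.norm(w-np.roll(w,-1,0),axis=1).round(3))
        e=w-np.roll(w,-1,0); e=e[np.argmax(np.linalg.norm(e,axis=1))]; print('centre',ray(c,*R[n,k],.11).round(4),'long-axis deg',np.degrees(np.arctan2(e[1],e[0])).round(1))
for k in 'ab':
    P=[]
    for n in C:
        c=C[n]; P.append(np.array([[c['fx'],0,c['cx']],[0,c['fy'],c['cy']],[0,0,1]])@np.c_[c['R'],c['t']])
    X=cv2.triangulatePoints(P[0],P[1],R['scene',k].reshape(2,1),R['top',k].reshape(2,1)); print('tri',k,(X[:3]/X[3]).ravel().round(4))
    print(sorted(cv2.cvtColor(np.asarray(C['scene']['image']),cv2.COLOR_RGB2HSV)[(160,170) if 0 else 172,200:208,2]))
# neighbours base points from top view, z=0
for nm,u,v,z in(('clampL',268,200,.02),('clampTL',275,147,.02),('clampBR',313,217,.02),('clampTR',324,153,.02),('whiteTubeL',255,187,.05),('lever',305,140,.06),('tube12L',337,272,.015),('tube12R',397,272,.015),('nipL',345,110,.01),('nipR',393,117,.01),('cap',258,120,.01),('debL',265,249,.01),('debR',310,257,.01),('calL',180,277,0.01),('calR',262,262,.02),('orange1',220,203,.11),('orange2',238,230,.11),('pinkmid',226,163,.11),('pinkL',134,162,.11),('tubesR',113,200,.03),('tubesR2',115,170,.03),('edgeR',408,200,0)):
    print(nm,ray(C['top'],u,v,z).round(3)[:2])
E
```

```text
top a 308 [380.  196.9] [[363.9, 197.8], [391.8, 186.2], [395.9, 195.9], [368.0, 207.5]]
[[506.0, -176.0], [533.0, -245.0], [509.0, -253.0], [482.0, -184.0]] [0.074 0.025 0.074 0.025]
centre [ 0.507  -0.2147  0.11  ] long-axis deg 111.7
top b 285 [175.6 184.5] [[160.5, 184.5], [163.6, 175.2], [190.9, 184.3], [187.8, 193.6]]
[[546.0, 323.0], [569.0, 316.0], [546.0, 248.0], [523.0, 255.0]] [0.024 0.072 0.024 0.072]
centre [0.5456 0.2854 0.11  ] long-axis deg 70.7
scene a 121 [339.1 209.4] [[326.8, 211.0], [327.1, 206.2], [352.2, 207.6], [351.9, 212.4]]
scene b 75 [202.3 161.5] [[194.6, 159.7], [197.2, 155.4], [210.7, 163.8], [208.0, 168.1]]
tri a [ 0.507  -0.2146  0.1102]
[np.uint8(82), np.uint8(82), np.uint8(82), np.uint8(83), np.uint8(83), np.uint8(84), np.uint8(84), np.uint8(85)]
tri b [0.5457 0.2859 0.1086]
[np.uint8(82), np.uint8(82), np.uint8(82), np.uint8(83), np.uint8(83), np.uint8(84), np.uint8(84), np.uint8(85)]
clampL [0.513 0.057]
clampTL [0.657 0.036]
clampBR [ 0.466 -0.061]
clampTR [ 0.638 -0.096]
whiteTubeL [0.544 0.091]
lever [ 0.665 -0.042]
tube12L [ 0.322 -0.12 ]
tube12R [ 0.32  -0.276]
nipL [ 0.76 -0.16]
nipR [ 0.738 -0.29 ]
cap [0.737 0.081]
debL [0.383 0.067]
debR [ 0.361 -0.051]
calL [0.313 0.293]
calR [0.35  0.075]
orange1 [0.498 0.176]
orange2 [0.432 0.132]
pinkmid [0.598 0.161]
pinkL [0.604 0.39 ]
tubesR [0.518 0.47 ]
tubesR2 [0.599 0.467]
edgeR [ 0.509 -0.321]
```

case_a's top centre is (0.507,-0.215,0.110) and it must fall along yaw 21.7° (away from the robot). case_b's is (0.546,0.286,0.109) and it must fall along yaw 160.7° (toward the robot), pushed from its far side. The tool x axis already lies along case_b's fall direction, so I shut the fingers and go behind case_b first.

Emit:
{"fn": "drive_tool", "kwargs": {"moves": [{"x":-42,"y":-17,"fingers":1},{"x":-85,"y":-35,"fingers":1},{"x":-127,"y":-52,"fingers":1},{"x":-169,"y":-69,"fingers":1},{"x":-211,"y":-86,"fingers":1},{"x":-254,"y":-104,"fingers":1},{"x":-296,"y":-121,"fingers":1},{"x":-338,"y":-138,"fingers":1},{"x":-380,"y":-155,"fingers":1},{"x":-423,"y":-173,"fingers":1},{"x":-465,"y":-190,"rz":-0.023,"fingers":1},{"x":-465,"y":-190,"rz":-0.023,"fingers":1},{"x":-465,"y":-190,"rz":-0.023,"fingers":1}]}}

```text
invalid input at $.moves[0]: expected keys x, y, z, rx, ry, rz, fingers
```

Emit:
{"fn": "drive_tool", "kwargs": {"moves": [{"x":-42,"y":-17,"z":0,"rx":0,"ry":0,"rz":0,"fingers":1},{"x":-85,"y":-35,"z":0,"rx":0,"ry":0,"rz":0,"fingers":1},{"x":-127,"y":-52,"z":0,"rx":0,"ry":0,"rz":0,"fingers":1},{"x":-169,"y":-69,"z":0,"rx":0,"ry":0,"rz":0,"fingers":1},{"x":-211,"y":-86,"z":0,"rx":0,"ry":0,"rz":0,"fingers":1},{"x":-254,"y":-104,"z":0,"rx":0,"ry":0,"rz":0,"fingers":1},{"x":-296,"y":-121,"z":0,"rx":0,"ry":0,"rz":0,"fingers":1},{"x":-338,"y":-138,"z":0,"rx":0,"ry":0,"rz":0,"fingers":1},{"x":-380,"y":-155,"z":0,"rx":0,"ry":0,"rz":0,"fingers":1},{"x":-423,"y":-173,"z":0,"rx":0,"ry":0,"rz":0,"fingers":1},{"x":-465,"y":-190,"z":0,"rx":0,"ry":0,"rz":-0.023,"fingers":1},{"x":-465,"y":-190,"z":0,"rx":0,"ry":0,"rz":-0.023,"fingers":1},{"x":-465,"y":-190,"z":0,"rx":0,"ry":0,"rz":-0.023,"fingers":1}]}}

```text
time_s: 1.92
tool_pos: [0.5967, 0.2675, 0.2303]
tool_rot: [180.0, -0.1, 160.7]
force: [-0.0, 0.8, -0.5]
grip_width: 0.0003
grasp_force: 0.0
```

Emit:
{"fn": "drive_tool", "kwargs": {"moves": [{"x":0,"y":0,"z":35,"rx":0,"ry":0,"rz":0,"fingers":1},{"x":0,"y":0,"z":70,"rx":0,"ry":0,"rz":0,"fingers":1},{"x":0,"y":0,"z":105,"rx":0,"ry":0,"rz":0,"fingers":1},{"x":0,"y":0,"z":130,"rx":0,"ry":0,"rz":0,"fingers":1},{"x":0,"y":0,"z":130,"rx":0,"ry":0,"rz":0,"fingers":1},{"x":0,"y":0,"z":130,"rx":0,"ry":0,"rz":0,"fingers":1}]}}

```text
time_s: 2.68
tool_pos: [0.5973, 0.2683, 0.102]
tool_rot: [179.9, 0.1, 160.8]
force: [0.5, -0.1, 0.5]
grip_width: 0.0004
grasp_force: 0.0
```

```bash
python3 - <<'E'
from h import *
o=sensors.get_obs(); print(o['tool_pos'],o['force'],o['time_s'])
tiles=[]
for n,b in(('scene',(150,90)),('top',(120,120))):
    im=np.asarray(cam(n)['image'])[b[1]:b[1]+130,b[0]:b[0]+130,::-1]
    tiles.append(cv2.resize(im,None,fx=3,fy=3,interpolation=cv2.INTER_CUBIC))
cv2.imwrite('pics/b1.png',np.hstack(tiles))
E
```

```text
[0.59732138 0.26831226 0.10195228] [ 0.46951503 -0.12138088  0.48400912] 2.675
```

View pics/b1.png

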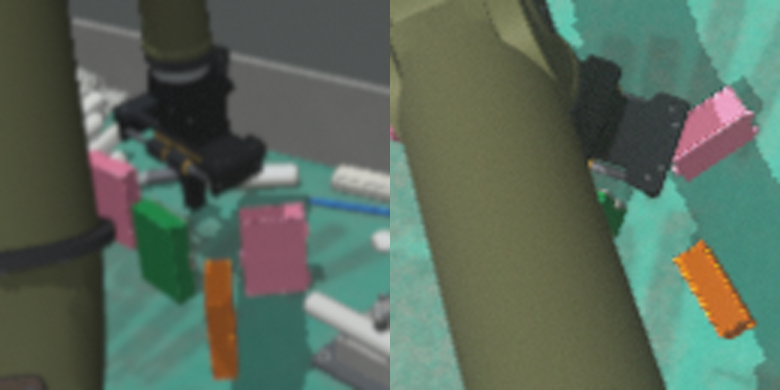

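The fingertips, at scene (215,158), stand behind case_b's lid side with clear room to the pink cases. Now a gentle push along tool +x.

Emit:
{"fn": "drive_tool", "kwargs": {"moves": [{"x":6,"y":0,"z":0,"rx":0,"ry":0,"rz":0,"fingers":1},{"x":12,"y":0,"z":0,"rx":0,"ry":0,"rz":0,"fingers":1},{"x":18,"y":0,"z":0,"rx":0,"ry":0,"rz":0,"fingers":1},{"x":21,"y":0,"z":0,"rx":0,"ry":0,"rz":0,"fingers":1},{"x":24,"y":0,"z":0,"rx":0,"ry":0,"rz":0,"fingers":1},{"x":27,"y":0,"z":0,"rx":0,"ry":0,"rz":0,"fingers":1},{"x":30,"y":0,"z":0,"rx":0,"ry":0,"rz":0,"fingers":1},{"x":33,"y":0,"z":0,"rx":0,"ry":0,"rz":0,"fingers":1},{"x":36,"y":0,"z":0,"rx":0,"ry":0,"rz":0,"fingers":1},{"x":39,"y":0,"z":0,"rx":0,"ry":0,"rz":0,"fingers":1},{"x":42,"y":0,"z":0,"rx":0,"ry":0,"rz":0,"fingers":1},{"x":45,"y":0,"z":0,"rx":0,"ry":0,"rz":0,"fingers":1},{"x":48,"y":0,"z":0,"rx":0,"ry":0,"rz":0,"fingers":1},{"x":50,"y":0,"z":0,"rx":0,"ry":0,"rz":0,"fingers":1}]}}

```text
time_s: 4.53
tool_pos: [0.5498, 0.2835, 0.1006]
tool_rot: [180.0, -0.0, 160.7]
force: [-0.0, 0.4, -0.3]
grip_width: 0.0003
grasp_force: 0.0
```

```bash
python3 - <<'E'
from h import *
o=sensors.get_obs(); print(o['tool_pos'],o['force'],o['time_s'])
tiles=[]
for n,b in(('scene',(150,90)),('top',(120,120))):
    im=np.asarray(cam(n)['image'])[b[1]:b[1]+130,b[0]:b[0]+130,::-1]
    tiles.append(cv2.resize(im,None,fx=3,fy=3,interpolation=cv2.INTER_CUBIC))
cv2.imwrite('pics/b2.png',np.hstack(tiles))
E
```

```text
[0.54975999 0.2834934  0.10055245] [-0.04011436  0.43842159 -0.29350037] 4.525
```

View pics/b2.png

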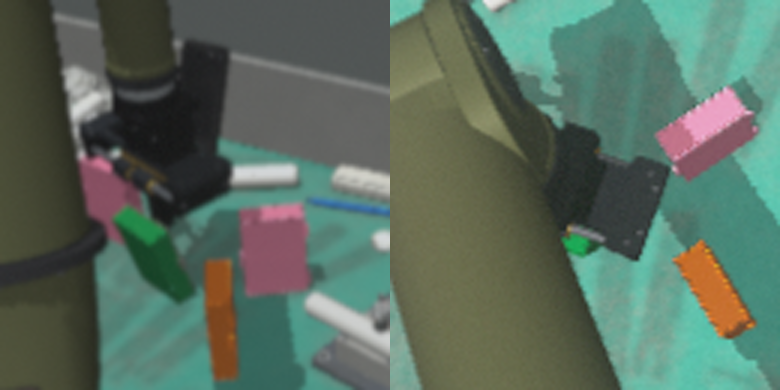

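case_b now leans toward the robot on its lower edge, with its foot unmoved at about (213,188) in the scene view. A little further.

Emit:
{"fn": "drive_tool", "kwargs": {"moves": [{"x":3,"y":0,"z":0,"rx":0,"ry":0,"rz":0,"fingers":1},{"x":6,"y":0,"z":0,"rx":0,"ry":0,"rz":0,"fingers":1},{"x":9,"y":0,"z":0,"rx":0,"ry":0,"rz":0,"fingers":1},{"x":12,"y":0,"z":0,"rx":0,"ry":0,"rz":0,"fingers":1},{"x":14,"y":0,"z":0,"rx":0,"ry":0,"rz":0,"fingers":1},{"x":16,"y":0,"z":0,"rx":0,"ry":0,"rz":0,"fingers":1},{"x":16,"y":0,"z":0,"rx":0,"ry":0,"rz":0,"fingers":1},{"x":16,"y":0,"z":0,"rx":0,"ry":0,"rz":0,"fingers":1},{"x":16,"y":0,"z":0,"rx":0,"ry":0,"rz":0,"fingers":1},{"x":16,"y":0,"z":0,"rx":0,"ry":0,"rz":0,"fingers":1}]}}

```text
time_s: 5.88
tool_pos: [0.535, 0.2886, 0.1006]
tool_rot: [180.0, -0.0, 160.7]
force: [-0.6, 0.6, 1.1]
grip_width: 0.0001
grasp_force: 0.0
```

```bash
python3 - <<'E'
from h import *
o=sensors.get_obs(); print(o['tool_pos'],o['force'],o['time_s'])
tiles=[]
for n,b in(('scene',(150,90)),('top',(120,120))):
    im=np.asarray(cam(n)['image'])[b[1]:b[1]+130,b[0]:b[0]+130,::-1]
    tiles.append(cv2.resize(im,None,fx=3,fy=3,interpolation=cv2.INTER_CUBIC))
cv2.imwrite('pics/b3.png',np.hstack(tiles))
E
```

```text
[0.53497111 0.28860584 0.10055079] [-0.63510136  0.60920694  1.14865086] 5.875
```

View pics/b3.png

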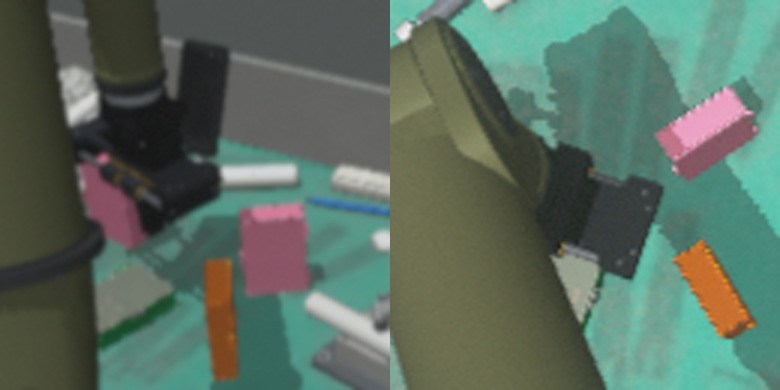

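case_b lies flat with its grey lid up, at about scene (190,187). Next I raise the tool, cross over at z 0.23 and turn for the robot side of case_a.

Emit:
{"fn": "drive_tool", "kwargs": {"moves": [{"x":-3,"y":0,"z":-35,"rx":0,"ry":0,"rz":0,"fingers":1},{"x":-3,"y":0,"z":-80,"rx":0,"ry":0,"rz":0,"fingers":1},{"x":-3,"y":0,"z":-130,"rx":0,"ry":0,"rz":0,"fingers":1},{"x":-8,"y":-43,"z":-130,"rx":0,"ry":0,"rz":0,"fingers":1},{"x":-16,"y":-87,"z":-130,"rx":0,"ry":0,"rz":-0.08,"fingers":1},{"x":-25,"y":-130,"z":-130,"rx":0,"ry":0,"rz":-0.16,"fingers":1},{"x":-33,"y":-173,"z":-130,"rx":0,"ry":0,"rz":-0.24,"fingers":1},{"x":-41,"y":-217,"z":-130,"rx":0,"ry":0,"rz":-0.32,"fingers":1},{"x":-49,"y":-260,"z":-130,"rx":0,"ry":0,"rz":-0.4,"fingers":1},{"x":-57,"y":-303,"z":-130,"rx":0,"ry":0,"rz":-0.48,"fingers":1},{"x":-66,"y":-347,"z":-130,"rx":0,"ry":0,"rz":-0.56,"fingers":1},{"x":-74,"y":-390,"z":-130,"rx":0,"ry":0,"rz":-0.64,"fingers":1},{"x":-82,"y":-434,"z":-130,"rx":0,"ry":0,"rz":-0.716,"fingers":1},{"x":-90,"y":-477,"z":-130,"rx":0,"ry":0,"rz":-0.716,"fingers":1},{"x":-98,"y":-520,"z":-130,"rx":0,"ry":0,"rz":-0.716,"fingers":1},{"x":-98,"y":-520,"z":-130,"rx":0,"ry":0,"rz":-0.716,"fingers":1},{"x":-98,"y":-520,"z":-130,"rx":0,"ry":0,"rz":-0.716,"fingers":1}]}}

```text
time_s: 8.1
tool_pos: [0.4558, -0.2338, 0.2305]
tool_rot: [180.0, 0.0, -158.3]
force: [0.6, -0.0, 0.7]
grip_width: 0.0004
grasp_force: 0.0
```

Emit:
{"fn": "drive_tool", "kwargs": {"moves": [{"x":0,"y":0,"z":35,"rx":0,"ry":0,"rz":0,"fingers":1},{"x":0,"y":0,"z":70,"rx":0,"ry":0,"rz":0,"fingers":1},{"x":0,"y":0,"z":105,"rx":0,"ry":0,"rz":0,"fingers":1},{"x":0,"y":0,"z":130,"rx":0,"ry":0,"rz":0,"fingers":1},{"x":0,"y":0,"z":130,"rx":0,"ry":0,"rz":0,"fingers":1},{"x":0,"y":0,"z":130,"rx":0,"ry":0,"rz":0,"fingers":1},{"x":-6,"y":0,"z":130,"rx":0,"ry":0,"rz":0,"fingers":1},{"x":-12,"y":0,"z":130,"rx":0,"ry":0,"rz":0,"fingers":1},{"x":-18,"y":0,"z":130,"rx":0,"ry":0,"rz":0,"fingers":1},{"x":-21,"y":0,"z":130,"rx":0,"ry":0,"rz":0,"fingers":1},{"x":-24,"y":0,"z":130,"rx":0,"ry":0,"rz":0,"fingers":1},{"x":-27,"y":0,"z":130,"rx":0,"ry":0,"rz":0,"fingers":1},{"x":-30,"y":0,"z":130,"rx":0,"ry":0,"rz":0,"fingers":1},{"x":-33,"y":0,"z":130,"rx":0,"ry":0,"rz":0,"fingers":1},{"x":-36,"y":0,"z":130,"rx":0,"ry":0,"rz":0,"fingers":1},{"x":-39,"y":0,"z":130,"rx":0,"ry":0,"rz":0,"fingers":1},{"x":-42,"y":0,"z":130,"rx":0,"ry":0,"rz":0,"fingers":1}]}}

```text
time_s: 10.22
tool_pos: [0.4949, -0.2189, 0.1006]
tool_rot: [-180.0, 0.0, -158.3]
force: [0.3, -1.3, -0.2]
grip_width: 0.0003
grasp_force: 0.1
```

```bash
python3 - <<'E'
from h import *
o=sensors.get_obs(); print(o['tool_pos'],o['force'],o['time_s'])
tiles=[]
for n,b in(('scene',(270,140)),('top',(310,130))):
    im=np.asarray(cam(n)['image'])[b[1]:b[1]+130,b[0]:b[0]+130,::-1]
    tiles.append(cv2.resize(im,None,fx=3,fy=3,interpolation=cv2.INTER_CUBIC))
cv2.imwrite('pics/a1.png',np.hstack(tiles))
E
```

```text
[ 0.49485821 -0.21888402  0.10057296] [ 0.32797953 -1.29435203 -0.16191385] 10.225
```

View pics/a1.png

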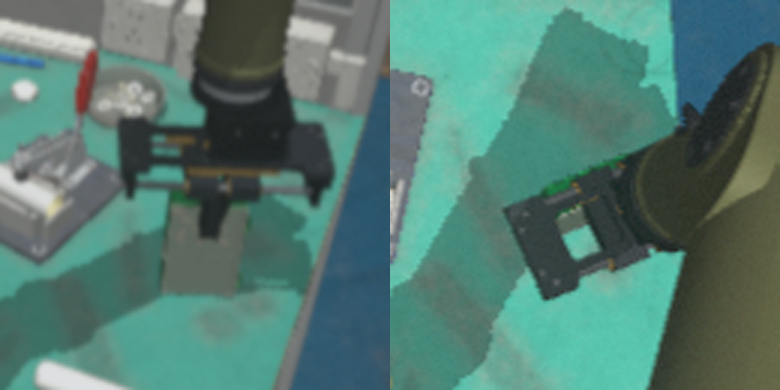

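The fingers are centred on case_a's lid face near its top, at scene (340,215), and it has begun to lean away. Pushing on.

Emit:
{"fn": "drive_tool", "kwargs": {"moves": [{"x":-3,"y":0,"z":0,"rx":0,"ry":0,"rz":0,"fingers":1},{"x":-6,"y":0,"z":0,"rx":0,"ry":0,"rz":0,"fingers":1},{"x":-9,"y":0,"z":0,"rx":0,"ry":0,"rz":0,"fingers":1},{"x":-12,"y":0,"z":0,"rx":0,"ry":0,"rz":0,"fingers":1},{"x":-15,"y":0,"z":0,"rx":0,"ry":0,"rz":0,"fingers":1},{"x":-18,"y":0,"z":0,"rx":0,"ry":0,"rz":0,"fingers":1},{"x":-20,"y":0,"z":0,"rx":0,"ry":0,"rz":0,"fingers":1},{"x":-22,"y":0,"z":0,"rx":0,"ry":0,"rz":0,"fingers":1},{"x":-24,"y":0,"z":0,"rx":0,"ry":0,"rz":0,"fingers":1},{"x":-24,"y":0,"z":0,"rx":0,"ry":0,"rz":0,"fingers":1},{"x":-24,"y":0,"z":0,"rx":0,"ry":0,"rz":0,"fingers":1},{"x":-24,"y":0,"z":0,"rx":0,"ry":0,"rz":0,"fingers":1},{"x":-20,"y":0,"z":-40,"rx":0,"ry":0,"rz":0,"fingers":1},{"x":0,"y":0,"z":-90,"rx":0,"ry":0,"rz":0,"fingers":1},{"x":0,"y":0,"z":-140,"rx":0,"ry":0,"rz":0,"fingers":1},{"x":0,"y":0,"z":-160,"rx":0,"ry":0,"rz":0,"fingers":1},{"x":0,"y":0,"z":-160,"rx":0,"ry":0,"rz":0,"fingers":1}]}}

```text
time_s: 12.45
tool_pos: [0.4954, -0.2195, 0.2622]
tool_rot: [-179.9, 0.2, -158.3]
force: [-1.1, -0.0, 0.5]
grip_width: 0.0004
grasp_force: 0.0
```

```bash
python3 - <<'E'
from h import *
o=sensors.get_obs(); print(o['tool_pos'],o['force'],o['time_s'])
S=cam('scene');T=cam('top')
a=np.asarray(S['image'])[100:300,150:400,::-1];b=np.asarray(T['image'])[100:300,140:410,::-1]
cv2.imwrite('pics/end1.png',cv2.resize(np.hstack([a,b]),(796,306),interpolation=cv2.INTER_CUBIC))
E
```

```text
[ 0.4954234  -0.21946057  0.2622114 ] [-1.06112291 -0.00705099  0.4542036 ] 12.45
```

View pics/end1.png

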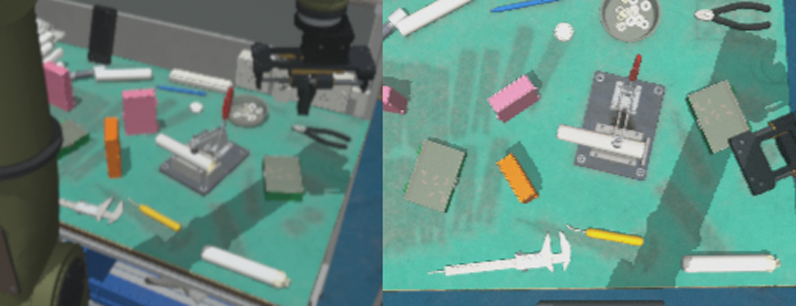

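Both cases lie flat with their grey lids up, at top-view pixels of about (173,214) and (359,176). The tools and tube parts look undisturbed and the gripper is clear. Now a quick distance check, then I hand in.

```bash
python3 - <<'E'
from h import *
T=cam('top'); ok=True
for k,u,v,o in(('a',359.5,176,[.507+.01425*.929,-.2147+.01425*.37,.055]),('b',173.5,214,[.5456-.01425*.944,.2854+.01425*.3305,.055])):
    p=ray(T,u,v,.0285); p[2]=0; d=np.linalg.norm(p-o); ok&=d<.13; print(k,p.round(3),d.round(3))
if ok: print(workorder.sign_off())
E
```

```text
a [ 0.572 -0.187  0.   ] 0.079
b [0.479 0.308 0.   ] 0.079
the job is handed in; nothing more can be done
None
```

Both green cases now lie flat with their lids up, each about 79 mm from its start by the final picture (limit 140 mm). The tools and tube parts look undisturbed, and I handed the job in at about 12.5 s; the hand-in gave no verdict.

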